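# Ease the spring flap of the spent-cell bin shut

## Task

Throw away the spent red torch cell: lay it on its side across the sloping tray of the green cell bin and let go of it so that it lies against the closed yellow flap. Then push the black press pad behind the flap down to lift the flap, keep it up until the cell has rolled into the bin, and ease the flap back down slowly against its spring, never letting it snap shut. Leave the blue cell standing where it is, and finish with the flap fully shut and the gripper clear.

Things in the scene. Friction and masses are not known exactly. Their poses are not given: they have to be found in the camera images.
- spent_cell: the spent torch cell: a red cylinder 33 mm in diameter and 61 mm long with a brass band near its top and a small steel nub on top, 0.13 kg; stands upright on the bench at the start. Origin: centre of its flat base; z runs along its axis to the nub end.
- good_cell: a good torch cell, the same shape but blue, standing upright on the bench; to be left alone. Origin: centre of its base.
- cell_bin: green sheet-metal bin fixed to the bench, 202 mm long (x), 116 mm wide (y), yawed at random. Origin: on the bench surface, below the point where tray and hopper meet; x runs from the tray (front, -x, nearer the robot) to the hopper (rear), z up. Hopper, where cells fall: x = 0.004 to 0.078, inner floor at z = 0.004, side walls up to z = 0.097; front wall at x = -0.12, 8 mm over the tray.
- tray_mid (a point): middle of the bright steel tray's upper face, at (-0.058, 0, 0.0715) in the bin's frame. The tray runs from x = -0.118 to 0, is 108 mm wide between its 14 mm side rims, and slopes down towards +x by 12.3 degrees (z = 0.084 at its front, 0.059 at x = 0). A cell laid across it (axis along y) rolls down to the flap's lip and rests there.
- flap (a joint): angle of the yellow flap, 0 shut, 0.75 rad fully open; rigid see-saw on a hinge along the bin's y at x = 0.07, z = 0.102. Pressing the pad behind it lifts the lip in front; a cell passes from about 0.45 rad. A spring always drives it shut (0.2 N m shut, 0.5 open: 4 to 12 N at the pad): let go, it slams at once. Eased means never turning shut faster than 1.5 rad/s, so take a second or more.
- flap_pad (a point): middle of the upper face of the black press pad (36 mm along x, 50 mm along y), 50 mm behind the hinge; at (0.12, 0, 0.107) in the bin's frame while shut, about 35 mm lower when fully open. Free air under it. It turns with the flap.
- flap_lip (a point): middle of the flap's front lip's lower edge; shut, it hangs at x = 0 in the bin's frame, 6 mm over the tray (z = 0.065), and the lip reaches up from there to z = 0.102. It moves with the flap.

How it is judged (in metres and radians):
On the way, in this order (a step that is already met when the one before it is completed fails the run):
1. the red cell lies on its side across the tray, released, against the shut flap (x of spent_cell in the frame of cell_bin between -0.06 and 0 m and z of spent_cell in the frame of cell_bin between 0.06 and 0.105 m and angle between the z axis of spent_cell and the y axis of cell_bin, either way round below 0.35 rad and linear speed of spent_cell below 0.03 m/s and contact force between the fingers and spent_cell below 0.1 N and value of joint flap below 0.06 rad), for 0.2 s.
2. the red cell has rolled into the hopper while the flap is still held up (0.15 rad or more) (x of spent_cell in the frame of cell_bin between 0.004 and 0.078 m and z of spent_cell in the frame of cell_bin below 0.062 m and value of joint flap above 0.15 rad), for 0.1 s.
At the end, for the whole second after the job is handed in: the red cell lies at rest inside the bin's hopper, the flap is shut to within 0.03 rad, and the blue cell stands upright within 30 mm of where it was (x of spent_cell in the frame of cell_bin between 0.004 and 0.078 m and y of spent_cell in the frame of cell_bin between -0.056 and 0.056 m and z of spent_cell in the frame of cell_bin below 0.07 m and linear speed of spent_cell below 0.05 m/s and value of joint flap below 0.03 rad and distance of good_cell from where it was at the start of the episode below 0.03 m and angle between good_cell's own z axis and vertical below 0.2 rad); the robot touches nothing.
It fails at once if the flap snaps shut: it turns towards shut faster than 1.5 rad/s (velocity of joint flap below -1.5 rad/s).
It fails at once if the blue cell is shifted by more than 30 mm or knocked over (distance of good_cell from where it was at the start of the episode above 0.03 m or angle between good_cell's own z axis and vertical above 0.5 rad).
It also fails if it takes over 56 s, if anything falls off the work surface, if the arm or the gripper's body presses on something with over 40 N, if the wrist force passes 120 N, or if a joint passes its speed limit or range.

## Robot

A 6-joint arm with a two-finger parallel gripper is mounted at the origin on a cart in front of the work surface, level with it; the furniture and walls round the work are solid. World frame = base frame: x ahead of the robot, y to its left, z up, the work surface at z = 0. Lengths are in m, angles in degrees, forces in N, time in s.
With the tool pointing down it reaches from about 0.3 to 0.875 m from the base axis. Payload 6.4 kg.
Tool frame: the origin (TCP) lies at the very end of the fingers, on their centre line; the grasp point (between the pads) lies 19 mm behind it; z points along the fingers, y is the line along which they close (so a half turn about z gives the same grasp; the last joint's range is limited). The gripper opens to 88 mm and grips with 3 to 60 N. Pads are 18 mm wide; open, the fingers measure 123 mm over their backs; the gripper's body (75 mm by 187 mm) begins 45 mm behind the grasp point.
Start: joints at [-78.684, 10.359, 92.074, -0, 77.567, -11.82], TCP at [0.226, -0.529, 0.239] pointing down, gripper open.
Joint ranges: [-171.53, 171.53], [-51.25, 118.39], [17.06, 147.69], [-65.23, 245.23], [0, 150.52], [-178.68, 178.68]. Speed limits (degrees/s): [147.25, 147.25, 172.46, 180, 180, 180].

## Interface

Orientations are given as a 3x3 rotation matrix whose columns are the frame's x, y, z axes.
In Python, from bench import ctrl gives the robot as it stands.
- The arm moves only by the tool apply_moves, never from a script. Its argument "plan" is a list of rows, each a list of 5 numbers: the shift along the world's x, y, z in units of 40 mm (1.0 is 40 mm), then the turn about the world's z in units of 8 degrees (1.0 is 8 degrees), then the closure in counts, from 0 (fully open) to 255 (shut). A call has 1 to 8 rows; each row shifts and turns the commanded pose from where the row before left it; what a row does not reach is not made up. A row lasts 1/8 s, in which the tool goes at most 62.5 mm and 10.7 degrees, less where a joint would pass 70% of its speed; a pose out of reach is approached as far as the arm can. A call is refused whole if a number of a shift passes 1 or a number of a turn 1, either way. A call with a gripper value outside its range is refused whole. The fingers move at their own pace and stop on an object; the grip force is fixed at half the most. Time passes only in rows, so rows that do not move let the fingers close. It gives the time, the measured TCP pose, the force, the opening and the grip force at its end, in the units of the state.
- ctrl.read_state(): the state, without advancing time (a new reading comes with each control period).
- ctrl.get_image(name): name is "side" or "top"; returns the picture (480x640x3 uint8, red, green, blue); there is no depth.
- ctrl.calibration(name): a dict with "fov_y" (degrees; the focal length in pixels is half the picture's height over the tangent of half this angle, whatever the lens; pixels are square), "cx", "cy" (the principal point, pixels), "rvec" (rotation vector, rad) and "tvec" (3), from world to camera coordinates, as OpenCV has them. Camera axes: x right, y down, z forward; pixel columns grow to the right and rows downward; lengths in m; the calibration is good to about 2 mm. A picture is of the moment at which its call begins. calibration takes no time and is no camera call.
- ctrl.sign_off(): hands the job in; it is judged then, once.
The state is a dict: "t": time; "joint_positions": joint angles; "joint_vel": joint speeds; "joint_efforts": joint torques, N m; "eef_pos": TCP position; "eef_rot": TCP orientation; "ft_force": force on the tool from outside, world axes, zero at the start; "ft_torque": the same for the moment, N m; "width": finger opening in m; "finger_force": force on a finger pad.
Only numpy, scipy, OpenCV 4.12 (cv2) and the standard library are available. Lean on these libraries where they do the work, as an engineer would, in place of code of your own. Each camera call takes 0.05 s, during which the arm holds its last target. There are 200 camera calls.

## Working session

There is one attempt and no reset: what is moved stays moved. The work goes in short steps, Python scripts to look and compute and a tool call to move; the robot and the scene stay as the last step left them, time stands still between calls to the robot, and variables do not carry over. Pictures are saved under pics/ and viewed, at most 10 in all, crops included, and the job is handed in when it is done.

Besides the shell and the picture viewer there is one more tool, called after "Emit:" in YAML: its name, and indented under it one key for each argument. apply_moves: Moves the arm, as the interface text tells. Its arguments: {"type":"object","properties":{"plan":{"type":"array","items":{"type":"array","items":{"type":"number"}}}},"required":["plan"]}

```bash
mkdir -p pics
cat > h.py <<'E'
import cv2, numpy as np
from bench import ctrl
def cam(n):
    c=ctrl.calibration(n); f=240/np.tan(np.radians(c["fov_y"]/2))
    K=np.array([[f,0,c["cx"]],[0,f,c["cy"]],[0,0,1]]); R=cv2.Rodrigues(np.array(c["rvec"],float))[0]
    return c,K,R,np.array(c["tvec"],float).ravel()
def ray(n,p):
    c,K,R,t=cam(n); d=R.T@np.linalg.solve(K,[p[0],p[1],1]); return -R.T@t,d/np.linalg.norm(d)
def onz(n,p,z):
    o,d=ray(n,p); return o+d*(z-o[2])/d[2]
def tri(p,q):  # side px, top px
    o1,d1=ray("side",p); o2,d2=ray("top",q)
    s=np.linalg.lstsq(np.c_[d1,-d2],o2-o1,rcond=None)[0]
    a=o1+d1*s[0]; b=o2+d2*s[1]; return (a+b)/2,np.linalg.norm(a-b)
def proj(n,P):
    c,K,R,t=cam(n); q=K@(R@np.array(P)+t); return q[:2]/q[2]
def snap(n,name):
    im=cv2.cvtColor(np.array(ctrl.get_image(n)),cv2.COLOR_RGB2BGR); cv2.imwrite(f"pics/{name}.png",im); return im
RNG={"red":[(0,120,60),(8,255,255)],"blue":[(100,120,50),(130,255,255)],"green":[(45,70,30),(90,255,255)],"yellow":[(20,120,80),(35,255,255)]}
def blobs(im,k,amin=60):
    h=cv2.cvtColor(im,cv2.COLOR_BGR2HSV); m=cv2.inRange(h,*map(np.array,RNG[k]))
    if k=="red": m|=cv2.inRange(h,(172,120,60),(180,255,255))
    cs=cv2.findContours(m,cv2.RETR_EXTERNAL,cv2.CHAIN_APPROX_NONE)[0]
    return sorted([c for c in cs if cv2.contourArea(c)>amin],key=cv2.contourArea,reverse=True)
E
python3 - <<'E'
from h import *
print(ctrl.calibration("side"),ctrl.calibration("top"))
for n in("side","top"):
    im=snap(n,n+"0")
    for k in RNG:
        for c in blobs(im,k)[:3]: print(n,k,cv2.contourArea(c),cv2.boundingRect(c),np.round(cv2.boxPoints(cv2.minAreaRect(c))).tolist())
E
```

```text
{'fov_y': 52.158714887372675, 'cx': 321.1941417385661, 'cy': 240.4454118530354, 'rvec': array([ 2.27469472, -0.13173113,  0.06550249]), 'tvec': array([-0.54548505, -0.08126289,  1.0790113 ])} {'fov_y': 50.16177835384593, 'cx': 328.823896526085, 'cy': 247.72813047606806, 'rvec': array([ 2.15250744, -2.1311224 ,  0.16350158]), 'tvec': array([-0.28486372,  0.51527926,  0.85304397])}
side red 1439.5 (517, 427, 78, 24) [[516.0, 447.0], [517.0, 425.0], [595.0, 429.0], [594.0, 451.0]]
side red 1166.5 (364, 141, 49, 37) [[360.0, 173.0], [367.0, 139.0], [413.0, 148.0], [406.0, 182.0]]
side red 300.0 (372, 64, 18, 27) [[370.0, 65.0], [386.0, 62.0], [391.0, 89.0], [376.0, 92.0]]
side blue 852.5 (439, 125, 52, 32) [[439.0, 125.0], [490.0, 125.0], [490.0, 156.0], [439.0, 156.0]]
side blue 501.0 (442, 50, 47, 34) [[440.0, 60.0], [470.0, 35.0], [494.0, 63.0], [464.0, 89.0]]
side blue 439.5 (418, 89, 44, 48) [[411.0, 126.0], [452.0, 81.0], [464.0, 92.0], [423.0, 137.0]]
side green 6386.0 (224, 247, 135, 99) [[223.0, 344.0], [225.0, 247.0], [360.0, 250.0], [357.0, 347.0]]
side yellow 2140.5 (303, 245
[... 541 characters left out ...]
92.0], [271.0, 202.0]]
top blue 5403.0 (2, 0, 150, 82) [[2.0, 0.0], [151.0, 0.0], [151.0, 81.0], [2.0, 81.0]]
top blue 166.5 (122, 34, 42, 50) [[122.0, 81.0], [162.0, 33.0], [183.0, 51.0], [143.0, 99.0]]
top green 954.5 (334, 224, 43, 119) [[315.0, 230.0], [354.0, 223.0], [376.0, 341.0], [337.0, 349.0]]
top green 196.0 (378, 273, 45, 75) [[378.0, 342.0], [419.0, 272.0], [447.0, 288.0], [406.0, 359.0]]
top yellow 3069.0 (352, 222, 77, 51) [[351.0, 264.0], [357.0, 220.0], [430.0, 230.0], [424.0, 274.0]]
top yellow 414.0 (347, 151, 33, 34) [[343.0, 166.0], [370.0, 148.0], [383.0, 167.0], [356.0, 185.0]]
top yellow 173.5 (534, 0, 49, 10) [[533.0, 4.0], [581.0, -5.0], [582.0, 2.0], [535.0, 11.0]]
```

View pics/side0.png

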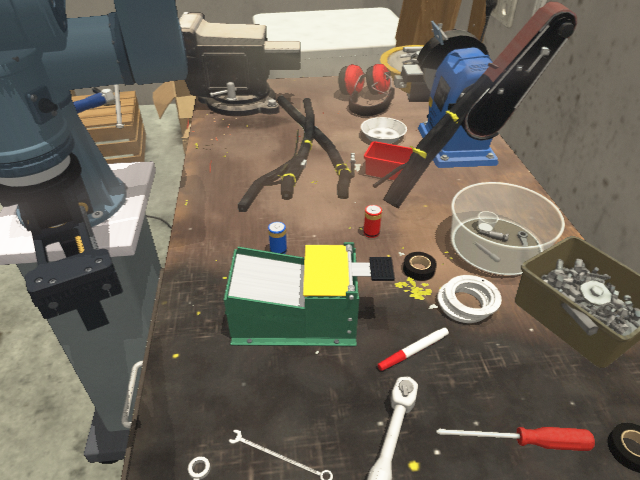

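View pics/top0.png

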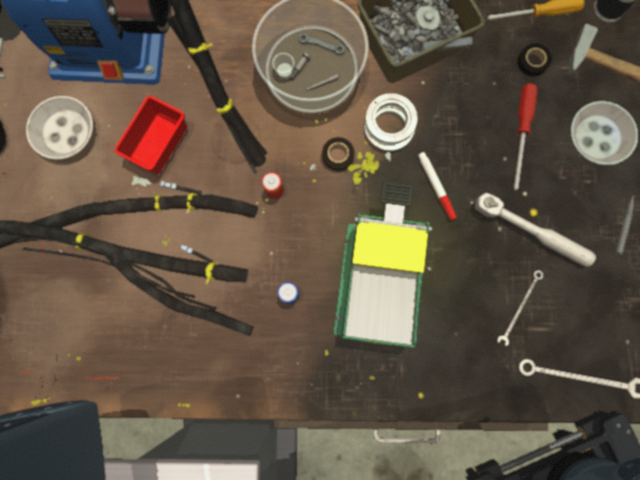

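The side view shows the red cell at about (372,221), the blue cell at (278,238), and the bin with its yellow flap at (328,270) and pad at (381,268). In the top view, red is at (272,185), blue at (288,293), the flap at (392,246) and the pad at (397,193). I'll zoom in on these for exact points.

Run:
```python
from h import *
s=cv2.imread("pics/side0.png");t=cv2.imread("pics/top0.png")
a=cv2.resize(s[195:355,215:415],None,fx=4,fy=3.75,interpolation=cv2.INTER_CUBIC)
a=cv2.resize(s[200:350,215:415],(800,600),interpolation=cv2.INTER_CUBIC)
b=cv2.resize(t[165:352,240:440],(640,598),interpolation=cv2.INTER_CUBIC)
cv2.imwrite("pics/sc.png",a);cv2.imwrite("pics/tc.png",b)
st=ctrl.read_state();print(np.round(st["eef_pos"],4),np.round(st["eef_rot"],4).tolist(),st["width"])
for k in("red","blue","yellow"):
  for n,im,roi in(("side",s,(215,195,415,355)),("top",t,(240,165,440,352))):
    for c in blobs(im,k,40):
      m=c.reshape(-1,2).mean(0)
      if roi[0]<m[0]<roi[2] and roi[1]<m[1]<roi[3]: print(n,k,cv2.boundingRect(c),cv2.approxPolyDP(c,4,True).reshape(-1,2).tolist())
```

```text
[ 0.2259 -0.5283  0.2379] [[0.9196, 0.3929, -0.0003], [0.3929, -0.9196, 0.0015], [0.0003, -0.0015, -1.0]] 0.08800344257378365
side red (363, 217, 18, 21) [[365, 217], [364, 234], [377, 236], [380, 218]]
top red (261, 171, 23, 28) [[267, 172], [261, 184], [265, 190], [278, 188], [266, 192], [277, 198], [283, 191], [280, 176]]
side blue (269, 236, 17, 18) [[269, 236], [271, 251], [284, 253], [285, 236]]
side yellow (303, 245, 46, 52) [[305, 245], [303, 295], [345, 295], [345, 246]]
side yellow (394, 282, 14, 6) [[394, 284], [407, 284]]
top yellow (352, 222, 77, 51) [[357, 224], [352, 263], [424, 271], [426, 231]]
top yellow (347, 151, 33, 34) [[370, 151], [360, 164], [347, 167], [361, 168], [353, 174], [355, 184], [363, 169], [366, 177], [366, 171], [374, 173], [378, 167]]
```

View pics/sc.png

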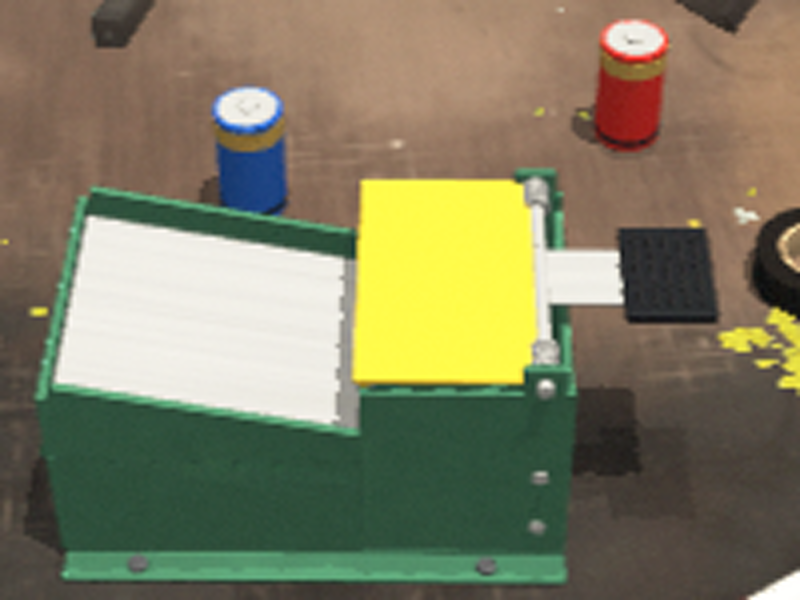

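View pics/tc.png

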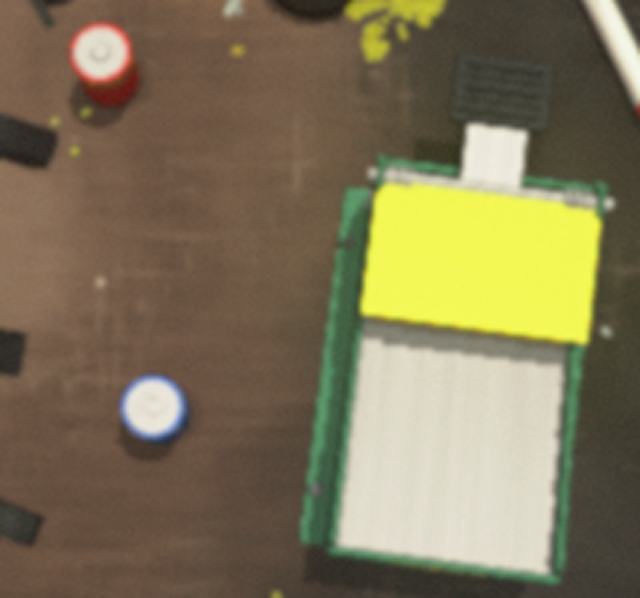

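Run:
```python
from h import *
S=lambda x,y:(215+x/4-.375,200+y/4-.375); T=lambda x,y:(240+x/3.2-.34,165+y/3.198-.34)
P={"red":((634,41),(101,52)),"blue":((249,107),(154,406)),"fl":((362,181),(361,316)),"fr":((355,381),(588,341)),"rl":((528,181),(378,183)),"rr":((535,381),(602,213)),
"pRL":((705,228),(460,57)),"pRR":((717,320),(551,66)),"pFR":((628,321),(546,130)),"pFL":((620,228),(454,122)),"trayFL":((88,217),(362,0)) ,"wFL":((95,189),(331,550)),"wFR":((42,398),(560,580))}
R={}
for k,(a,b) in P.items():
    R[k],e=tri(S(*a),T(*b)); print(k,np.round(R[k],4),round(e,4))
pc=sum(R[k] for k in("pRL","pRR","pFR","pFL"))/4; print("pad",pc)
y=R["fl"]-R["fr"]; y2=R["pRL"]+R["pFL"]-R["pRR"]-R["pFR"];y3=R["wFL"]-R["wFR"]; x=R["rl"]+R["rr"]-R["fl"]-R["fr"]
for v in(y,y2,y3): print("yaw",np.degrees(np.arctan2(-v[0],v[1])),np.linalg.norm(v[:2]))
print("yaw x",np.degrees(np.arctan2(x[1],x[0])))
fm=(R["fl"]+R["fr"])/2;wm=(R["wFL"]+R["wFR"])/2; d=pc-fm;print("flapfront-pad",np.degrees(np.arctan2(d[1],d[0])),np.linalg.norm(d[:2]),"mid",fm,wm)
d=pc-wm;print(np.degrees(np.arctan2(d[1],d[0])),np.linalg.norm(d[:2]))
```

```text
red [ 0.6304 -0.179   0.0629] 0.0
blue [ 0.44  -0.212  0.065] 0.0012
fl [ 0.4836 -0.3179  0.1063] 0.0019
fr [ 0.4713 -0.4311  0.1073] 0.0004
rl [ 0.5518 -0.3263  0.1068] 0.0023
rr [ 0.5369 -0.4392  0.1078] 0.0016
pRL [ 0.6168 -0.3678  0.1113] 0.0023
pRR [ 0.6124 -0.4147  0.107 ] 0.0002
pFR [ 0.5785 -0.4116  0.1073] 0.0006
pFL [ 0.5827 -0.3645  0.1118] 0.0025
trayFL [ 0.4919 -0.3547  0.2029] 0.2502
wFL [ 0.3704 -0.3034  0.1002] 0.0069
wFR [ 0.3543 -0.4169  0.0971] 0.0017
pad [ 0.5976058  -0.38967231  0.10933278]
yaw -6.211492280341608 0.11385955422938407
yaw -5.202912859723314 0.09446811990165724
yaw -8.112605969568191 0.11459602585529312
yaw x -7.080276731730899
flapfront-pad -7.2133032056349595 0.12108557103654033 mid [ 0.47747855 -0.37446838  0.1068082 ] [ 0.36233709 -0.36015125  0.09869438]
-7.151985482377756 0.2371136027616589
```

The points check out: cell tops are at 63–65 mm, the flap and pad at about 107 mm, and the pad-to-lip distance is 121 mm. That puts the bin origin at about (0.478, -0.375) with yaw -7.1°, and the red cell at (0.630, -0.179).

Emit:
apply_moves:
  plan:
    - [0.9,0.8,0,-0.35,70]
    - [0.9,0.8,0,-0.35,70]
    - [0.9,0.8,0,-0.35,70]
    - [0.9,0.8,0,-0.35,70]
    - [0.9,0.8,0,-0.35,70]
    - [0.9,0.8,0,-0.35,70]
    - [0.9,0.8,0,-0.35,70]
    - [0.9,0.8,0,-0.35,70]

```text
t: 1.1
eef_pos: [0.5148, -0.2714, 0.2383]
eef_rot: [[1.0, 0.011, -0.001], [0.011, -1.0, 0.0], [-0.001, -0.0, -1.0]]
ft_force: [0.4, -0.3, -0.1]
width: 0.0643
finger_force: 0.0
```

Emit:
apply_moves:
  plan:
    - [0.9,0.75,0,-0.3,70]
    - [0.9,0.75,0,-0.3,70]
    - [0.9,0.75,-0.5,-0.3,70]
    - [0.15,0,-0.8,-0.05,70]
    - [0,0,-0.8,0,70]
    - [0,0,-0.8,0,70]
    - [0,0,0,0,70]
    - [0,0,0,0,70]

```text
t: 2.1
eef_pos: [0.6284, -0.1831, 0.1238]
eef_rot: [[0.993, -0.12, 0.001], [-0.12, -0.993, -0.0], [0.001, 0.0, -1.0]]
ft_force: [0.2, 0.0, -0.0]
width: 0.064
finger_force: 0.0
```

Run:
```python
from h import *
st=ctrl.read_state();print(st["eef_pos"],st["eef_rot"][:2])
s=snap("side","s1");t=snap("top","t1")
e=st["eef_pos"]
print(proj("side",e),proj("top",e))
cv2.imwrite("pics/m1.png",np.hstack([cv2.resize(s[130:280,300:450],(400,400)),cv2.resize(t[100:250,200:350],(400,400))]))
```

```text
[ 0.62844637 -0.18305229  0.12375394] [[ 9.92823925e-01 -1.19581656e-01  9.39147371e-04]
 [-1.19581267e-01 -9.92824309e-01 -4.60198560e-04]]
[374.8833567  185.22186944] [269.53704576 171.48224708]
```

View pics/m1.png

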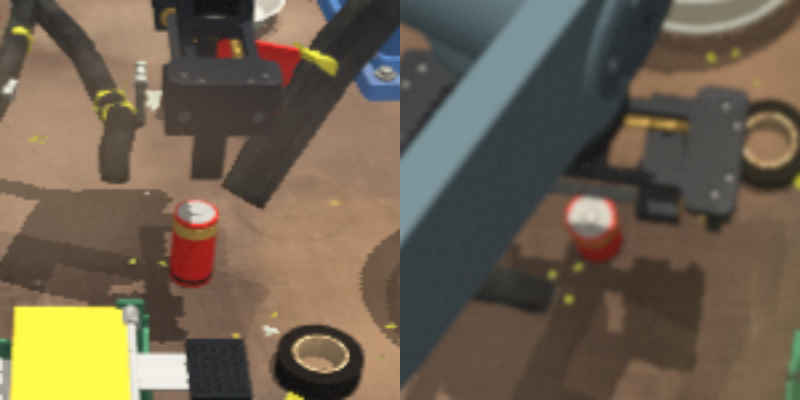

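The gripper hovers above the red cell (about (194,215) in the left half of this crop) with a finger on each side. I'll shift it a few mm, go down and grip.

Emit:
apply_moves:
  plan:
    - [0.05,0.1,-0.4,0,70]
    - [0,0,-0.5,0,70]
    - [0,0,-0.5,0,70]
    - [0,0,-0.5,0,70]
    - [0,0,-0.4,0,70]
    - [0,0,0,0,70]
    - [0,0,0,0,200]
    - [0,0,0,0,200]

```text
t: 3.2
eef_pos: [0.6307, -0.1791, 0.0318]
eef_rot: [[0.993, -0.12, 0.002], [-0.119, -0.993, -0.001], [0.002, 0.001, -1.0]]
ft_force: [-0.1, 0.3, -0.5]
width: 0.0459
finger_force: 0.0
```

Emit:
apply_moves:
  plan:
    - [0,0,0,0,220]
    - [0,0,0,0,220]
    - [0,0,0,0,220]
    - [0,0,0,0,220]

```text
t: 3.7
eef_pos: [0.6305, -0.1788, 0.0314]
eef_rot: [[0.993, -0.119, 0.001], [-0.119, -0.993, -0.0], [0.001, 0.0, -1.0]]
ft_force: [0.2, 2.1, 5.1]
width: 0.0328
finger_force: 30.0
```

Emit:
apply_moves:
  plan:
    - [0,0,0.5,0,220]
    - [0,0,1,0,220]
    - [0,0,1,0,220]
    - [0,0,1,0,220]
    - [0,0,0,0,220]
    - [-0.4,-0.5,0,0,220]
    - [-0.6,-0.8,0,0,220]
    - [-0.7,-0.9,0,0,220]

```text
t: 4.7
eef_pos: [0.5604, -0.2666, 0.1689]
eef_rot: [[0.993, -0.118, -0.002], [-0.118, -0.993, 0.002], [-0.003, -0.001, -1.0]]
ft_force: [0.7, -0.7, -1.2]
width: 0.0319
finger_force: 30.0
```

Emit:
apply_moves:
  plan:
    - [-0.7,-0.9,0,0,220]
    - [-0.7,-0.9,0,0,220]
    - [-0.7,-0.8,0,0,220]
    - [-0.4,-0.5,0,0,220]
    - [-0.25,-0.33,0,0,220]
    - [0,0,0,0,220]
    - [0,0,0,0,220]

```text
t: 5.58
eef_pos: [0.4524, -0.403, 0.1703]
eef_rot: [[0.993, -0.119, -0.0], [-0.119, -0.993, 0.001], [-0.0, -0.001, -1.0]]
ft_force: [0.2, 0.7, -1.5]
width: 0.0321
finger_force: 30.0
```

Run:
```python
from h import *
st=ctrl.read_state();e=np.array(st["eef_pos"]);print(e,st["eef_rot"][0],st["width"],st["ft_force"],st["finger_force"])
o=np.array([.478,-.375]);a=np.radians(-7.1);R=np.array([[np.cos(a),-np.sin(a)],[np.sin(a),np.cos(a)]])
print("bin",R.T@(e[:2]-o),"delta units",((o+R@[-.022,-.032])-e[:2])/.04)
s=snap("side","s2");t=snap("top","t2")
cv2.imwrite("pics/m2.png",np.hstack([cv2.resize(s[130:360,210:390],(400,510)),cv2.resize(t[170:360,290:440],(400,510))]))
```

```text
[ 0.45238538 -0.40304327  0.17028705] [ 9.92911053e-01 -1.18859609e-01 -1.87070371e-04] 0.03214479909039299 [ 0.16886371  0.6653196  -1.51475703] 29.97716280631721
bin [-0.02195201 -0.03099424] delta units [-0.0042983  -0.02480288]
```

View pics/m2.png

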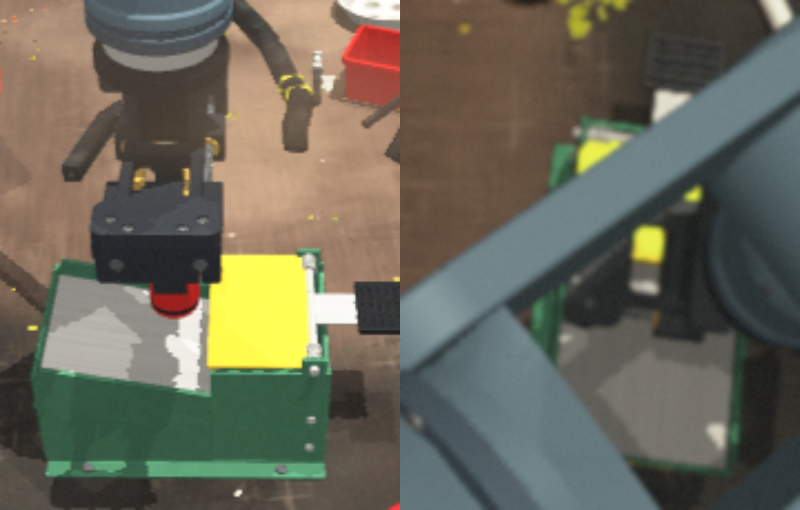

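The cell hangs over the tray just before the lip (base at about (175,305) in the left crop). I'll lower it.

Emit:
apply_moves:
  plan:
    - [0,0,-0.5,0,220]
    - [0,0,-0.5,0,220]
    - [0,0,-0.4,0,220]
    - [0,0,-0.15,0,220]
    - [0,0,-0.05,0,220]
    - [0,0,0,0,220]

```text
t: 6.42
eef_pos: [0.4522, -0.4043, 0.1071]
eef_rot: [[0.993, -0.12, 0.0], [-0.12, -0.993, -0.001], [0.001, 0.001, -1.0]]
ft_force: [0.0, -0.1, -0.8]
width: 0.0324
finger_force: 30.0
```

Emit:
apply_moves:
  plan:
    - [0,0,-0.05,0,220]
    - [0,0,-0.05,0,220]
    - [0,0,0,0,220]
    - [0,0,0,0,220]

```text
t: 6.92
eef_pos: [0.452, -0.404, 0.1028]
eef_rot: [[0.993, -0.12, 0.0], [-0.12, -0.993, -0.0], [0.0, 0.0, -1.0]]
ft_force: [0.9, 0.7, -1.1]
width: 0.0321
finger_force: 30.0
```

Emit:
apply_moves:
  plan:
    - [0,0,-0.05,0,220]
    - [0,0,0,0,220]
    - [0,0,0,0,220]

```text
t: 7.3
eef_pos: [0.4519, -0.404, 0.1007]
eef_rot: [[0.993, -0.12, -0.0], [-0.12, -0.993, 0.0], [-0.0, -0.0, -1.0]]
ft_force: [0.3, -0.6, -1.6]
width: 0.032
finger_force: 30.0
```

Emit:
apply_moves:
  plan:
    - [0,0,-0.04,0,220]
    - [0,0,0,0,220]
    - [0,0,0,0,220]

```text
t: 7.68
eef_pos: [0.4519, -0.4039, 0.0991]
eef_rot: [[0.993, -0.12, -0.0], [-0.12, -0.993, 0.0], [-0.0, -0.0, -1.0]]
ft_force: [0.8, -0.7, -1.2]
width: 0.0326
finger_force: 30.0
```

Emit:
apply_moves:
  plan:
    - [0,0,-0.04,0,220]
    - [0,0,0,0,220]
    - [0,0,0,0,220]

```text
t: 8.05
eef_pos: [0.4524, -0.4042, 0.0982]
eef_rot: [[0.993, -0.119, 0.001], [-0.119, -0.993, -0.001], [0.001, 0.001, -1.0]]
ft_force: [0.5, 2.0, 5.8]
width: 0.0323
finger_force: 30.0
```

Emit:
apply_moves:
  plan:
    - [0,0,-0.03,0,220]
    - [0,0,0,0,220]
    - [0,0,0,0,220]

```text
t: 8.43
eef_pos: [0.4529, -0.4044, 0.0979]
eef_rot: [[0.993, -0.119, 0.002], [-0.119, -0.993, -0.001], [0.002, 0.001, -1.0]]
ft_force: [0.8, 2.9, 10.3]
width: 0.0324
finger_force: 30.0
```

Contact with the tray shows in the force. I'll back off a touch, release, and look.

Emit:
apply_moves:
  plan:
    - [0,0,0.04,0,220]
    - [0,0,0,0,120]
    - [0,0,0,0,60]
    - [0,0,0,0,0]
    - [0,0,0,0,0]
    - [0,0,0,0,0]
    - [0,0,0,0,0]

```text
t: 9.3
eef_pos: [0.4519, -0.404, 0.0979]
eef_rot: [[0.993, -0.12, -0.0], [-0.12, -0.993, 0.0], [-0.0, -0.0, -1.0]]
ft_force: [-0.5, 0.0, -0.4]
width: 0.0876
finger_force: 0.0
```

Run:
```python
from h import *
st=ctrl.read_state();print(st["eef_pos"],st["width"])
s=snap("side","s3");t=snap("top","t3")
cv2.imwrite("pics/m3.png",np.hstack([cv2.resize(s[190:310,230:370],(466,400)),cv2.resize(t[220:360,320:440],(334,400))]))
```

```text
[ 0.45193177 -0.40396243  0.0978773 ] 0.087582313114409
```

View pics/m3.png

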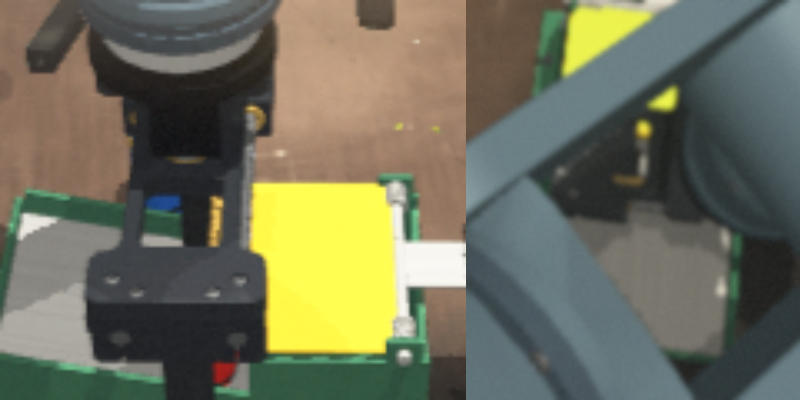

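In the side crop the near finger hides most of the cell. The red visible at (225,372) fits a cell standing and leaning on the lip. I'll raise the fingertips and push its upper part along the bin's +y to tip it across the tray.

Emit:
apply_moves:
  plan:
    - [0,0,0.25,0,0]
    - [0.025,0.2,0,0,0]
    - [0.025,0.2,0,0,0]
    - [0.025,0.2,0,0,0]
    - [0.02,0.15,0,0,0]
    - [0.02,0.15,0,0,0]
    - [0.02,0.15,0,0,0]

```text
t: 10.28
eef_pos: [0.4576, -0.362, 0.1083]
eef_rot: [[0.993, -0.12, 0.001], [-0.12, -0.993, -0.001], [0.001, 0.001, -1.0]]
ft_force: [0.2, -0.7, 1.4]
width: 0.0879
finger_force: 0.7
```

Emit:
apply_moves:
  plan:
    - [0.02,0.15,0,0,0]
    - [0.02,0.15,0,0,0]
    - [0,0,0,0,0]
    - [0,0,0,0,0]

```text
t: 10.78
eef_pos: [0.4588, -0.3498, 0.1077]
eef_rot: [[0.993, -0.119, -0.0], [-0.119, -0.993, 0.0], [-0.0, -0.0, -1.0]]
ft_force: [0.7, 0.5, 0.4]
width: 0.0885
finger_force: 0.0
```

Run:
```python
from h import *
st=ctrl.read_state();print(st["eef_pos"],st["ft_force"])
s=snap("side","s4");t=snap("top","t4")
for n,im in(("side",s),("top",t)):
  for c in blobs(im,"red",15):
    r=cv2.boundingRect(c)
    if 220<r[0]<440 and 190<r[1]<350: print(n,r,cv2.contourArea(c))
cv2.imwrite("pics/m4.png",np.hstack([cv2.resize(s[190:310,230:370],(466,400)),cv2.resize(t[220:360,320:440],(334,400))]))
```

```text
[ 0.45883977 -0.34979995  0.10769079] [0.67299955 0.47224144 0.3674963 ]
side (285, 261, 19, 32) 284.0
top (439, 195, 18, 26) 214.5
```

View pics/m4.png

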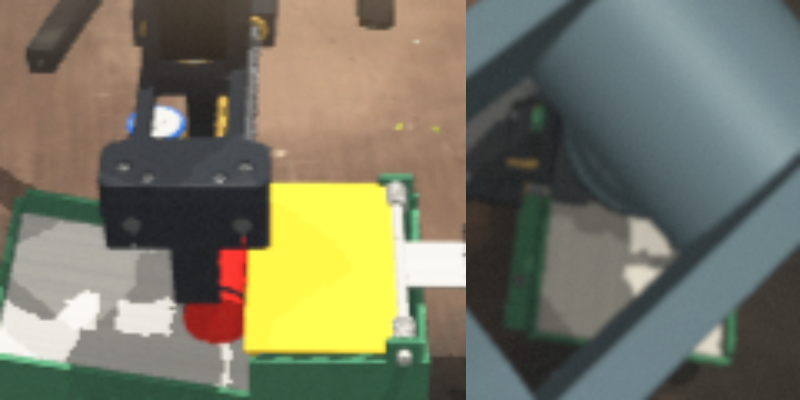

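The cell has tipped and now lies across the tray against the lip, with its base end at about (215,322) in the left crop. I'll lift away, close the fingers, move over the pad and check.

Emit:
apply_moves:
  plan:
    - [0,0,0.4,0,0]
    - [0,0,0.6,0,0]
    - [0,0,0.6,0,0]
    - [0.6,-0.2,0,0,255]
    - [0.8,-0.2,0,0,255]
    - [0.8,-0.2,0,0,255]
    - [0.8,-0.2,0,0,255]
    - [0.4,-0.2,0,0,255]

```text
t: 11.88
eef_pos: [0.5966, -0.3902, 0.1732]
eef_rot: [[0.993, -0.119, 0.001], [-0.119, -0.993, -0.001], [0.001, 0.001, -1.0]]
ft_force: [-1.0, -0.7, 0.1]
width: 0.0405
finger_force: 0.0
```

Run:
```python
from h import *
st=ctrl.read_state();print(st["eef_pos"],st["width"])
s=snap("side","s5");t=snap("top","t5")
for n,im in(("side",s),("top",t)):
  for c in blobs(im,"red",15):
    r=cv2.boundingRect(c)
    if 220<r[0]<430 and 190<r[1]<350: print(n,r,cv2.contourArea(c),cv2.minAreaRect(c))
cv2.imwrite("pics/m5.png",np.hstack([cv2.resize(s[170:330,220:420],(500,400)),cv2.resize(t[180:360,320:440],(267,400))]))
```

```text
[ 0.59661036 -0.39023053  0.17318545] 0.040450828265879334
side (285, 259, 19, 34) 510.5 ((294.17034912109375, 275.4447021484375), (17.561016082763672, 33.32601547241211), 3.814074993133545)
top (367, 267, 30, 21) 442.0 ((381.4799499511719, 277.1399841308594), (28.42569351196289, 19.09188461303711), 8.13010311126709)
```

View pics/m5.png

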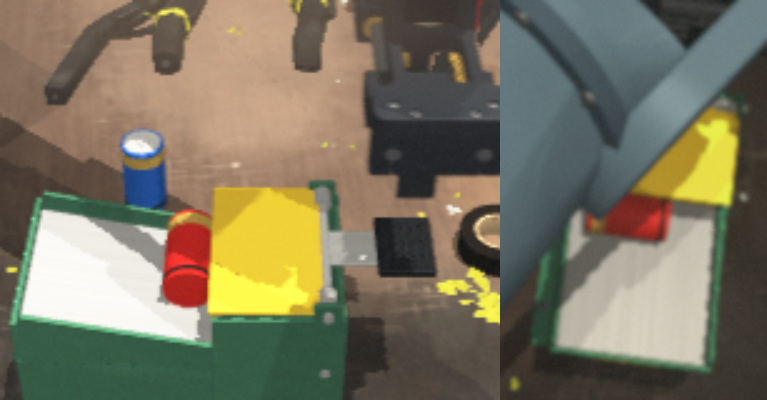

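The red cell lies squarely across the tray against the shut flap, and blue still stands. Next I'll go down onto the pad.

Emit:
apply_moves:
  plan:
    - [0,0,0,0,255]
    - [0,0,-0.5,0,255]
    - [0,0,-0.5,0,255]
    - [0,0,-0.3,0,255]
    - [0,0,-0.1,0,255]
    - [0,0,-0.1,0,255]
    - [0,0,0,0,255]

```text
t: 12.85
eef_pos: [0.5951, -0.3901, 0.1121]
eef_rot: [[0.993, -0.119, 0.0], [-0.119, -0.993, -0.0], [0.0, 0.0, -1.0]]
ft_force: [0.6, 0.0, 0.3]
width: 0.0005
finger_force: 0.0
```

Emit:
apply_moves:
  plan:
    - [0,0,-0.1,0,255]
    - [0,0,-0.1,0,255]
    - [0,0,0,0,255]

```text
t: 13.22
eef_pos: [0.5956, -0.3904, 0.1052]
eef_rot: [[0.993, -0.119, 0.002], [-0.119, -0.993, -0.001], [0.002, 0.001, -1.0]]
ft_force: [-1.2, 0.3, 5.9]
width: 0.0007
finger_force: 2.9
```

Emit:
apply_moves:
  plan:
    - [0,0,-0.12,0,255]
    - [0,0,-0.12,0,255]
    - [0,0,-0.12,0,255]
    - [0,0,-0.12,0,255]
    - [0,0,-0.12,0,255]
    - [0,0,-0.12,0,255]
    - [0,0,0,0,255]
    - [0,0,0,0,255]

```text
t: 14.22
eef_pos: [0.5972, -0.3918, 0.0788]
eef_rot: [[0.993, -0.12, 0.005], [-0.119, -0.993, -0.005], [0.006, 0.004, -1.0]]
ft_force: [1.3, -0.4, 11.2]
width: 0.0002
finger_force: 4.9
```

Emit:
apply_moves:
  plan:
    - [0,0,0,0,255]
    - [0,0,0,0,255]
    - [0,0,0,0,255]
    - [0,0,0,0,255]
    - [0,0,0,0,255]
    - [0,0,0,0,255]

```text
t: 14.98
eef_pos: [0.5972, -0.3918, 0.0789]
eef_rot: [[0.993, -0.119, 0.005], [-0.119, -0.993, -0.005], [0.006, 0.004, -1.0]]
ft_force: [0.1, -0.1, 11.6]
width: 0.0002
finger_force: 4.9
```

Run:
```python
from h import *
s=snap("side","s6");t=snap("top","t6")
for n,im in(("side",s),("top",t)):
  for c in blobs(im,"red",15):
    r=cv2.boundingRect(c)
    if 220<r[0]<430 and 190<r[1]<350: print(n,r,cv2.contourArea(c))
cv2.imwrite("pics/m6.png",np.hstack([cv2.resize(s[170:330,220:420],(500,400)),cv2.resize(t[180:360,320:440],(267,400))]))
```

```text
side (333, 288, 13, 9) 63.5
```

View pics/m6.png

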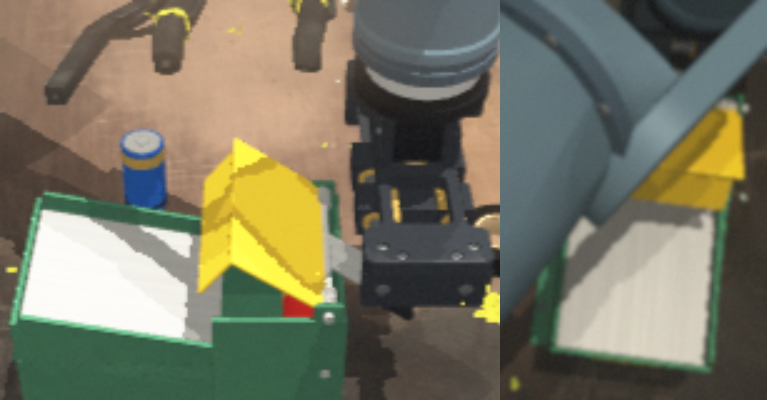

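The flap is up and the tray is empty. Red shows inside the hopper under the flap at px (339,292). I'll check its height with a ray.

Run:
```python
from h import *
o=np.array([.478,-.375]);a=np.radians(-7.1);R=np.array([[np.cos(a),-np.sin(a)],[np.sin(a),np.cos(a)]])
for p in((333,288),(345,288),(339,296)):
  for z in(.01,.035,.06,.09):
    w=onz("side",p,z);print(p,z,np.round(R.T@(w[:2]-o),3))
```

```text
(333, 288) 0.01 [0.048 0.052]
(333, 288) 0.035 [0.047 0.028]
(333, 288) 0.06 [0.046 0.004]
(333, 288) 0.09 [ 0.045 -0.025]
(345, 288) 0.01 [0.069 0.052]
(345, 288) 0.035 [0.067 0.028]
(345, 288) 0.06 [0.066 0.004]
(345, 288) 0.09 [ 0.064 -0.025]
(339, 296) 0.01 [0.058 0.033]
(339, 296) 0.035 [0.057 0.009]
(339, 296) 0.06 [ 0.055 -0.014]
(339, 296) 0.09 [ 0.054 -0.042]
```

That fits a cell lying on the hopper floor (x≈0.06, top at z≈0.035). I'll ease the flap up slowly.

Emit:
apply_moves:
  plan:
    - [0,0,0.03,0,255]
    - [0,0,0.03,0,255]
    - [0,0,0.03,0,255]
    - [0,0,0.03,0,255]
    - [0,0,0.03,0,255]
    - [0,0,0.03,0,255]
    - [0,0,0.03,0,255]
    - [0,0,0.03,0,255]

```text
t: 16.08
eef_pos: [0.5996, -0.3919, 0.0886]
eef_rot: [[0.993, -0.119, 0.011], [-0.119, -0.993, -0.006], [0.011, 0.005, -1.0]]
ft_force: [11.4, -1.9, 6.1]
width: 0.0007
finger_force: 4.8
```

Emit:
apply_moves:
  plan:
    - [0,0,0.03,0,255]
    - [0,0,0.03,0,255]
    - [0,0,0.03,0,255]
    - [0,0,0.03,0,255]
    - [0,0,0.03,0,255]
    - [0,0,0.03,0,255]
    - [0,0,0.03,0,255]
    - [0,0,0.03,0,255]

```text
t: 17.08
eef_pos: [0.5988, -0.3917, 0.098]
eef_rot: [[0.993, -0.119, 0.009], [-0.119, -0.993, -0.005], [0.01, 0.004, -1.0]]
ft_force: [8.7, -0.9, 6.8]
width: 0.0005
finger_force: 4.1
```

Emit:
apply_moves:
  plan:
    - [0,0,0.03,0,255]
    - [0,0,0.03,0,255]
    - [0,0,0.03,0,255]
    - [0,0,0.03,0,255]
    - [0,0,0.03,0,255]
    - [0,0,0.03,0,255]
    - [0,0,0.03,0,255]
    - [0,0,0.03,0,255]

```text
t: 18.08
eef_pos: [0.5977, -0.3914, 0.1069]
eef_rot: [[0.993, -0.119, 0.007], [-0.119, -0.993, -0.004], [0.007, 0.004, -1.0]]
ft_force: [4.6, -1.9, 4.9]
width: 0.0002
finger_force: 3.0
```

Emit:
apply_moves:
  plan:
    - [0,0,0.03,0,255]
    - [0,0,0.03,0,255]
    - [0,0,0.03,0,255]
    - [0,0,0.03,0,255]
    - [0,0,0.03,0,255]
    - [0,0,0,0,255]

```text
t: 18.82
eef_pos: [0.5945, -0.3897, 0.1093]
eef_rot: [[0.993, -0.12, -0.001], [-0.12, -0.993, 0.001], [-0.001, -0.001, -1.0]]
ft_force: [-0.3, -0.3, 0.3]
width: 0.0004
finger_force: 0.0
```

Emit:
apply_moves:
  plan:
    - [0,0,0.1,0,255]
    - [0,0,0.3,0,255]
    - [0,0,0.8,0,255]
    - [0,0,0.8,0,255]
    - [0.3,0,0.5,0,255]
    - [0,0,0,0,255]
    - [0,0,0,0,255]
    - [0,0,0,0,255]

```text
t: 19.82
eef_pos: [0.606, -0.3895, 0.2083]
eef_rot: [[0.993, -0.12, -0.002], [-0.12, -0.993, 0.002], [-0.002, -0.001, -1.0]]
ft_force: [0.7, -0.3, 0.3]
width: 0.0007
finger_force: 0.0
```

Run:
```python
from h import *
s=snap("side","s7")
for k in("yellow","blue","red"):
  for c in blobs(s,k,15):
    r=cv2.boundingRect(c)
    if 220<r[0]<360 and 200<r[1]<350: print(k,r,cv2.approxPolyDP(c,4,True).reshape(-1,2).tolist())
st=ctrl.read_state();print(st["eef_pos"],st["ft_force"],st["t"])
```

```text
yellow (303, 245, 46, 52) [[305, 245], [303, 295], [345, 295], [345, 246]]
yellow (269, 232, 16, 6) [[269, 232], [276, 237], [284, 234]]
blue (269, 236, 18, 18) [[269, 236], [271, 251], [284, 253], [285, 236]]
[ 0.60616338 -0.38957213  0.20842771] [ 0.5585193  -0.38732657  0.44201006] 19.875
```

The flap outline matches the start exactly, blue hasn't moved, and the gripper is clear.

```bash
python3 -c "
from bench import ctrl
print(ctrl.sign_off())"
```

```text
the job is handed in; nothing more can be done
None
```

I handed the job in at about 20 s: the red cell is in the hopper, the flap was eased shut, the blue cell hasn't moved and the gripper is clear; the sign-off returned no verdict.

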